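Close and clamp the leak-test chamber

ROBOT

A 6-joint arm with a two-finger parallel gripper is mounted at the origin on the work surface. World frame = base frame: x ahead of the robot, y to its left, z up, the work surface at z = 0. Lengths are in mm, angles in rad, forces in N, time in s.
With the tool pointing down it reaches from about 300 to 775 mm from the base axis. Payload 14.6 kg.
Tool frame: the origin (TCP) lies on the centre line of the jaws, within the pads' length; the fingertips stand 19 mm ahead of it and the grasp point (between the pads) is the TCP (bot.tip_reach is the distance from the TCP to the fingertips, in mm); y points along the fingers, x is the direction in which the jaws open and shut, and the axes are right-handed (so a half turn about y gives the same grasp; the last joint's range is limited). The gripper opens to 85 mm and grips with 20 to 120 N. Pads are 22 mm wide; open, the fingers measure 114 mm over their backs; the gripper's body (76 mm by 85 mm) begins 54 mm behind the grasp point. The pads swing forward as they close: fully open they stand 13 mm farther back than shut.
Start: joints at [-1.402, 0.3, 1.521, -0, 1.321, -0.067], TCP at [128.485, -534.772, 215.481] pointing down, gripper open.
Joint ranges: [-3.03, 3.03], [-0.79, 2.21], [0.23, 2.52], [-1.04, 4.18], [0, 3.07], [-2.55, 2.55]. Speed limits (rad/s): [2.22, 2.22, 2.57, 3.14, 3.14, 3.14].

INTERFACE

Orientations are given as a unit quaternion [w, x, y, z].
In Python, from rig import bot gives the robot as it stands. Calls block until the motion is done:
- bot.move_to(position, orientation): joint-space move of the TCP to a pose.
- bot.servo_line(position, attitude=None, speed=150, until_force=None): straight line of the TCP; attitude=None keeps the orientation; speed is the mean speed in mm/s. With until_force (N) it stops when the force on the tool has changed by that much, and returns True; else False.
- bot.move_joints(angles): joint-space move.
- bot.move_gripper(opening, grip_force=None): finger opening in mm; grip_force is the grip in N (None keeps the last); returns when the fingers have stopped.
- bot.dwell(seconds).
- bot.ik(position, orientation): joint angles nearest the present ones, or None.
- bot.read_state(): the state.
- bot.read_camera(name): name is "side" or "top"; returns a dict with "image" (400x640x3 uint8, blue, green, red), "depth" (400x640 float32, mm along the optical axis (not along the pixel's ray), 0 where there is no reading), "fovy" (degrees; the focal length in pixels is half the picture's height over the tangent of half this angle, whatever the lens; pixels are square), "cx", "cy" (the principal point, pixels), "eye" and "attitude" of the camera in the world. Camera axes: x right, y down, z forward; pixel columns grow to the right and rows downward; lengths in mm; the calibration is good to about 2 mm. A picture is of the moment at which its call begins.
A pose or a line that the arm cannot do raises bot.MotionError and nothing moves.
- bot.finish_job(): hands the job in, once; it reports no verdict.
The state is a dict: "clock": time; "joint_positions": joint angles; "qvel": joint speeds; "effort": joint torques, N m; "ee_pos": TCP position; "tool_rot": TCP orientation; "ft_force": force on the tool from outside, world axes, zero at the start; "moment": the same for the moment, N m; "grip_width": finger opening in mm.
Only numpy, scipy, OpenCV 4.12 (cv2) and the standard library are available. Lean on these libraries where they do the work, as an engineer would, in place of code of your own. Each camera call takes 0.05 s, during which the arm holds its last target. There are 200 camera calls.

TASK

The sample is loaded, so close up the leak-test chamber: first shut its lid fully, then fit the loose steel T-handle all the way down onto the square spindle of the clamp in front of the lid, and with the handle turn the clamp clockwise (seen from above) until its bar lies across the lid, at or near its stop. Leave the handle on the spindle and the other things on the bench where they are.

Things in the scene. Friction and masses are not known exactly. Their poses are not given: they have to be found in the camera images.
- chamber: Fixed leak-test chamber: open steel box 170 (x) x 220 (y) x 90 mm high, with a grey clamp post 50 x 60 mm and 104 mm high standing against its front (-x) side. Origin: centre of the box's underside, on the bench; its +x points from the clamp post to the lid hinge. A white sample jar stands inside.
- lid (a joint): Hinge of the lid, rad: 0 shut, grows as the lid opens upward and away from the post, to 1.5. The hinge is stiff: the lid stays where it is left. About 4 N at the free edge moves it.
- lid_hinge (a point): Middle of the lid's hinge axis: 90 mm up, at the back (+x) rim of the box. The axis runs along the chamber's y. The point's axes turn with the lid; its -x points along the lid to the free edge.
- lid_edge (a point): Middle of the lid's free edge, on its outer face. Lid: aluminium frame, clear window, 170 mm from hinge to edge, 220 mm wide, 12 mm thick, outer face 12 mm above the hinge axis. On its outer face, 55 mm in from the edge, a steel bow handle: bar of 8 mm diameter, 70 mm long along the edge, axis 22 mm above the face. Axes as lid_hinge.
- clamp (a joint): Turn of the clamp, rad: about 0 at the start, the bar alongside the front of the box and clear of the lid; grows clockwise seen from above, to the stop at 1.5, the bar then pointing in across the lid. Friction about 0.1 N m.
- clamp_seat (a point): On the clamp's vertical turning axis, at the top face of the bar (115 mm above the bench), where the handle's hub comes to rest. From here the square spindle rises 20 mm: 14 mm square for 16 mm, then a 4 mm lead-in 11 mm square. The point turns with the clamp: its x and y are normal to the spindle's flats, its y points along the bar.
- clamp_tip (a point): Free end of the clamp bar, top face, 79 mm from the turning axis. The bar is steel, 22 mm wide and 10 mm thick.
- handle: Loose steel T-handle, upright on the bench: square hub 34 x 34 x 28 mm with a square bore 16 mm wide, 24 mm deep, open below, flats normal to its x and y; above it a neck of 12 mm diameter and a crossbar 80 mm long (along its x), 12 mm wide, from 50 to 66 mm up. Origin: centre of the hub's underside. Any of the four quarter-turns fits the spindle.
- star_knob: Round five-lobed steel star knob, 56 mm across, 38 mm high; leave it. Origin under its centre.
- pump_bottle: White pump bottle, 52 mm diameter, 157 mm high; leave it. Origin under its centre.
- amber_jar: Amber jar, 56 mm diameter, 70 mm high; leave it. Origin under its centre.
- weight: Brass weight, 44 mm diameter, 56 mm high; leave it. Origin under its centre.
- cap: White bottle cap, 38 mm diameter, 18 mm high; leave it. Origin under its centre.
- driver: Screwdriver lying on the bench along its x; leave it.
- steel_block: Dark steel block 50 x 40 x 25 mm; leave it. Origin under its centre.
Not all that is in view belongs to the job. Leave any black or brown look-alike of the handle alone.

How it is judged (in metres and radians):
On the way, in this order (a step that is already met when the one before it is completed fails the run):
1. the lid is fully shut (value of joint lid below 0.04 rad), for 0.2 s.
2. the handle is fully down on the clamp's spindle, the lid still shut (value of joint lid below 0.04 rad and horizontal distance between handle and clamp_seat below 0.005 m and z of handle in the frame of clamp_seat between -0.004 and 0.004 m and angle between handle's own z axis and vertical below 0.12 rad), for 0.2 s.
3. the clamp is turned across the lid with the handle on it (all of step 2 and value of joint clamp above 1.2 rad), for 0.2 s.
At the end, for the whole second after the job is handed in: Lid within 0.04 rad of shut; clamp turned past 1.2 rad (stop at 1.5); the handle upright on the spindle (within 0.12 rad), its underside within 4 mm of the clamp bar's top and within 5 mm of the axis, at rest (all of step 3 and linear speed of handle below 0.02 m/s); the robot touches nothing.
It fails at once if a bystander on the bench was moved more than 40 mm (distance of any of star_knob, pump_bottle, amber_jar, weight, cap, driver, steel_block from where it was at the start of the episode above 0.04 m).
It also fails if it takes over 67 s, if anything falls off the work surface, if the arm or the gripper's body presses on something with over 40 N, if the wrist force passes 120 N, or if a joint passes its speed limit or range.

## Working session

There is one attempt and no reset: what is moved stays moved. The work goes in short steps, each a Python script; the robot and the scene stay as the last script left them, time stands still between calls to the robot, and variables do not carry over. Pictures are saved under pics/ and viewed, about 8 in all and at most 12, crops included, and the job is handed in when it is done.

```bash
ls; mkdir -p pics
cat > h.py <<'E'
import numpy as np, cv2
from scipy.spatial.transform import Rotation as R
from rig import bot
def rot(q): return R.from_quat([q[1],q[2],q[3],q[0]])
def quat(r): x,y,z,w=r.as_quat(); return [w,x,y,z]
def cam(n):
    c=bot.read_camera(n); c['f']=200/np.tan(np.radians(c['fovy'])/2); c['R']=rot(c['attitude']).as_matrix(); c['eye']=np.array(c['eye'],float); return c
def ray(c,u,v): return c['R']@np.array([(u-c['cx'])/c['f'],(v-c['cy'])/c['f'],1.])
def onz(c,u,v,z): d=ray(c,u,v); return c['eye']+d*(z-c['eye'][2])/d[2]
def cloud(c):
    v,u=np.mgrid[0:400,0:640]; d=c['depth'].astype(float)
    p=np.stack([(u-c['cx'])/c['f']*d,(v-c['cy'])/c['f']*d,d],-1)@c['R'].T+c['eye']; p[d==0]=np.nan; return p
def proj(c,p):
    q=c['R'].T@(np.array(p)-c['eye']); return q[0]/q[2]*c['f']+c['cx'],q[1]/q[2]*c['f']+c['cy']
E
python3 - <<'E'
from h import *
for n in('top','side'):
    c=cam(n); cv2.imwrite(f'pics/{n}0.png',c['image']); print(n,c['eye'],c['R'].tolist(),c['f'],c['cx'],c['cy']); np.savez(f'{n}0.npz',**c)
s=bot.read_state(); print(s['tool_rot'],s['ee_pos'],s['clock'],s['grip_width'])
E
```

```text
pics
top [ 357.31317988    7.158621   1047.32259606] [[-0.021588489546259245, -0.9799380985985696, 0.19812940224543013], [-0.999758889157404, 0.02036476696015677, -0.00821217495018664], [0.004012564001361366, -0.1982589195513758, -0.9801414694565558]] 374.39991463299555 323.9984251661385 202.4176244473065
side [ 271.31738632 -892.88441185  634.53304234] [[0.9582210338779207, -0.14335948659947473, 0.24750860153914722], [-0.28602249049689626, -0.48598442987500473, 0.8258391301270605], [0.0018934528993899968, -0.8621294517188252, -0.5066845402369369]] 418.6629336627722 317.6687468956165 202.0575861052798
[ 0.55559017 -0.55509505  0.43799733 -0.43743273] [ 128.43843299 -534.55372632  214.96106464] 0.1 85.50637224912379
```

View pics/top0.png

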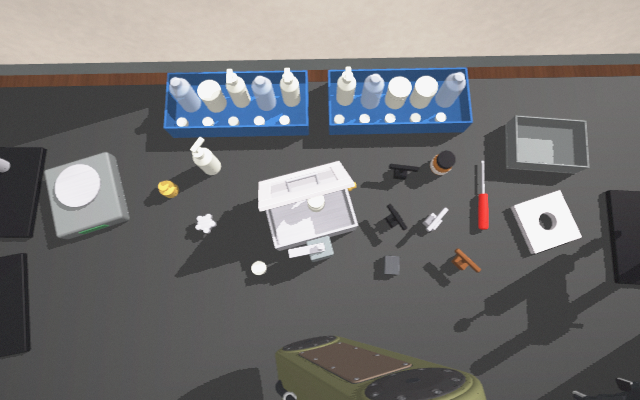

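View pics/side0.png

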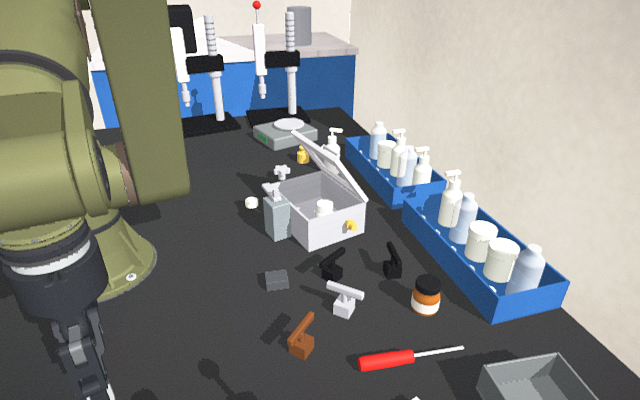

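The top view shows the chamber at about (312,215), its lid open toward (305,185), and the clamp post and bar at (318,248). The steel handle is at (436,219). The black look-alikes are at (396,217) and (403,170), the brown one at (466,260). The side view shows the steel handle at (345,298).

Run:
```python
from h import *
t=dict(np.load('top0.npz')); s=dict(np.load('side0.npz'))
a=cv2.resize(t['image'][155:270,245:455],None,fx=3.8,fy=3.8,interpolation=cv2.INTER_CUBIC)
b=s['image'][275:325,320:375]; b=cv2.resize(b,None,fx=3,fy=3)
cv2.imwrite('pics/c1.png',a)
P=cloud(t)
for n,c in(('t',t),('s',s)):
    P=cloud(c); 
    print(n)
    pts=[(435,220),(436,214),(430,222),(440,214),(425,217),(310,205),(330,225),(305,195),(320,243),(322,252),(295,251),(305,183),(265,187),(350,170)] if n=='t' else [(345,287),(343,308),(274,187),(278,215),(330,230),(320,165)]
    for u,v in pts: print((u,v),P[v,u].round(1))
```

```text
t
(435, 220) [ 501.9 -294.3   66.4]
(436, 214) [ 5.289e+02 -3.189e+02 -2.000e-01]
(430, 222) [ 502.5 -292.2   26.8]
(440, 214) [ 517.8 -308.8   66.5]
(425, 217) [nan nan nan]
(310, 205) [549.6  36.5  65.3]
(330, 225) [502.7 -17.    7.3]
(305, 195) [539.9  42.3 231.9]
(320, 243) [443.   11.5 115.3]
(322, 252) [421.5   7.  103.9]
(295, 251) [424.7  73.8 114.2]
(305, 183) [583.   44.6 172. ]
(265, 187) [582.1 145.1 143.6]
(350, 170) [ 6.637e+02 -7.930e+01 -5.000e-01]
s
(345, 287) [ 506.  -301.1   65.4]
(343, 308) [ 497.2 -317.7   26.5]
(274, 187) [449.4 125.1  79.7]
(278, 215) [430.2 -18.6  77.9]
(330, 230) [549.6 -72.2  44.7]
(320, 165) [583.8 127.7 128.1]
```

View pics/c1.png

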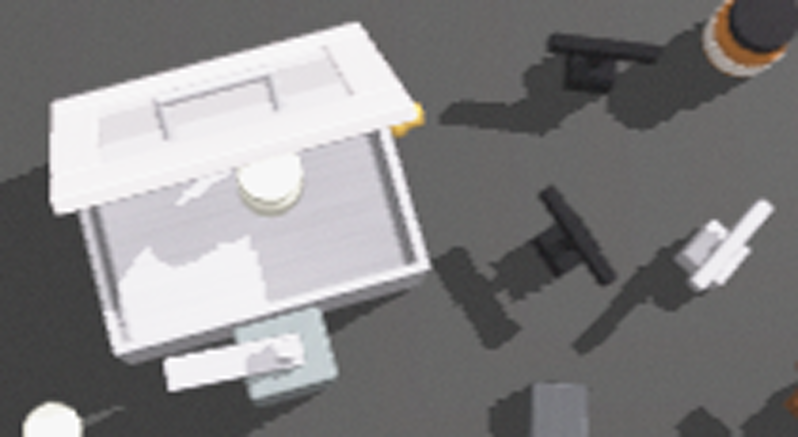

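```bash
cat >> h.py <<'E'
def rect(P,box,zlo,zhi):
    x0,x1,y0,y1=box
    m=(P[...,0]>x0)&(P[...,0]<x1)&(P[...,1]>y0)&(P[...,1]<y1)&(P[...,2]>zlo)&(P[...,2]<zhi)
    q=P[m]; (cx,cy),(w,h),a=cv2.minAreaRect(q[:,:2].astype(np.float32))
    if w<h: w,h,a=h,w,a-90
    a=(a+90)%180-90
    return len(q),[round(float(x),1) for x in(cx,cy,w,h,a,q[:,2].mean())],q
E
python3 - <<'E'
from h import *
for n in('top','side'):
    c=dict(np.load(n+'0.npz')); P=cloud(c); print(n)
    H=(450,560,-370,-250)
    print('bar',rect(P,H,62,70)[:2]); print('hubtop',rect(P,H,25,30)[:2])
    C=(395,470,-40,120)
    print('clampbar',rect(P,C,112,117)[:2]); print('spindle',rect(P,C,128,140)[:2]); print('post',rect(P,C,101,107)[:2])
    k,r,q=rect(P,(430,620,-90,160),87,93); print('rim',k,r)
    m=(P[...,0]>480)&(P[...,0]<700)&(P[...,1]>-90)&(P[...,1]<170)&(P[...,2]>110)&(P[...,2]<290)
    q=P[m]
    # lid plane ransac
    rng=np.random.default_rng(0);best=0
    for _ in range(500):
        a=q[rng.choice(len(q),3,False)]; nn=np.cross(a[1]-a[0],a[2]-a[0]); L=np.linalg.norm(nn)
        if L<1: continue
        nn/=L; i=abs((q-a[0])@nn)<2
        if i.sum()>best: best=i.sum();I=i
    q2=q[I]; ce=q2.mean(0); nn=np.linalg.svd(q2-ce,full_matrices=False)[2][2]; nn*=np.sign(nn[2]) 
    print('lid',len(q),best,ce.round(1),nn.round(3),'zmax',q2[:,2].max(), q2[q2[:,2].argmax()].round(1))
    vals=(q-ce)@nn; b=q[(vals>18)&(vals<30)]; vv=vals[(vals>18)&(vals<30)]
    if len(b): print('bow',len(b),b.mean(0).round(1),vv.max(), b.min(0).round(1),b.max(0).round(1))
E
```

```text
top
bar (117, [504.4, -299.0, 78.2, 11.4, -43.3, 65.2])
hubtop (77, [504.5, -299.3, 34.1, 33.0, 46.4, 27.4])
clampbar (244, [427.0, 47.5, 89.2, 21.6, -80.0, 114.4])
spindle (32, [432.9, 14.3, 13.5, 13.0, 12.8, 133.2])
post (281, [428.5, 33.2, 98.1, 49.2, -77.0, 103.6])
rim 341 [511.4, 33.8, 219.8, 102.2, -75.9, 89.4]
lid 2512 1645 [575.9  46.9 182.7] [0.796 0.206 0.569] zmax 236.33348696500434 [513.8 139.3 236.3]
bow 121 [588.2  52.8 205.5] 28.139595533335648 [575.3  15.  200.2] [601.   89.8 210. ]
side
bar (188, [504.5, -302.0, 79.9, 14.5, -44.2, 64.6])
hubtop (171, [504.6, -301.7, 36.5, 33.9, 45.1, 27.4])
clampbar (105, [425.7, 44.7, 92.3, 21.0, -80.7, 114.0])
spindle (24, [431.2, 11.2, 14.7, 12.8, -79.1, 132.0])
post (168, [427.7, 30.5, 103.8, 48.7, -76.7, 103.0])
rim 342 [525.2, 36.8, 247.0, 188.0, 89.6, 89.0]
lid 1174 695 [571.7  37.1 174.4] [0.779 0.198 0.595] zmax 230.08053024606613 [537.8  11.4 230.1]
bow 25 [584.9  44.8 202.1] 29.962047913742776 [572.8  11.7 198.2] [595.8  83.7 205.1]
```

```bash
cat >> h.py <<'E'
YAW=np.radians(14.2); CX=np.array([np.cos(YAW),np.sin(YAW),0]); CY=np.array([-np.sin(YAW),np.cos(YAW),0])
FRONT=np.array([462,20.,0]); HINGE=FRONT+170*CX+[0,0,90]
def down(a):
    a=np.radians(a); x=np.array([np.cos(a),np.sin(a),0]); y=np.array([0,0,-1.]); return quat(R.from_matrix(np.column_stack([x,y,np.cross(x,y)])))
def st():
    s=bot.read_state(); print('t',round(s['clock'],2),'p',np.round(s['ee_pos'],1),'j',np.round(s['joint_positions'],2),'F',np.round(s['ft_force'],1),'M',np.round(s['moment'],2),'g',round(s['grip_width'],1))
E
cat > lid.py <<'E'
from h import *
import sys
def tip(th,r=155,yo=-72,w=11):
    return HINGE+(-r*np.cos(th)+12*np.sin(th)+w)*CX+yo*CY+np.array([0,0,r*np.sin(th)+12*np.cos(th)])+[0,0,bot.tip_reach]
for a in(104.2,-75.8):
    for th in(1.2,0.): print(a,th,tip(th).round(0),np.round(q,2) if (q:=bot.ik(tip(th).tolist(),down(a))) is not None else None)
for a in (46.3,226.3): print('grasp',a,bot.ik([504.5,-300.5,60],down(a)))
for a in (9.7,99.7,189.7,-80.3,-170): 
    q=bot.ik([432,12.7,175],down(a)); print('seat',a,None if q is None else np.round(q,2))
E
python3 lid.py
```

```text
104.2 1.2 [612. -16. 258.] [-0.09  0.41  1.27 -0.    1.46 -1.91]
104.2 0.0 [505. -43. 121.] [-0.16  0.31  1.75 -0.    1.09 -1.98]
-75.8 1.2 [612. -16. 258.] [-0.09  0.41  1.27 -0.    1.46  1.24]
-75.8 0.0 [505. -43. 121.] [-0.16  0.31  1.75 -0.    1.09  1.16]
grasp 46.3 [-0.59957552  0.54892392  1.55451373  0.          1.038155   -1.40766296]
grasp 226.3 [-5.99575515e-01  5.48923920e-01  1.55451373e+00 -4.44089210e-16
  1.03815500e+00  1.73392969e+00]
seat 9.7 [-0.06  0.08  1.89 -0.    1.18 -0.22]
seat 99.7 [-0.06  0.08  1.89 -0.    1.18 -1.8 ]
seat 189.7 None
seat -80.3 [-0.06  0.08  1.89 -0.    1.18  1.35]
seat -170 None
```

```bash
sed -i '/^for/,$d' lid.py
cat >> lid.py <<'E'
q=down(-75.8)
p=tip(1.2); p[2]=330
s=bot.read_state()['ee_pos']
bot.servo_line([s[0],s[1],330],speed=250)
bot.move_gripper(0)
bot.move_to(p.tolist(),q); st()
bot.servo_line(tip(1.2).tolist(),speed=200); st()
for th in np.arange(1.0,0.05,-0.16):
    if bot.servo_line(tip(th).tolist(),speed=110,until_force=30): print('stop',th); break
    st()
e=tip(0)-[0,0,8]
print(bot.servo_line(e.tolist(),speed=50,until_force=22)); bot.dwell(.1); st()
p=bot.read_state()['ee_pos']; bot.servo_line([p[0],p[1],300],speed=250)
bot.move_gripper(85); bot.move_to([440,-250,300],down(46.3)); st()
for n in('top','side'):
    c=cam(n); np.savez(n+'1.npz',**c); P=cloud(c)
    print(n,'lid z>105 pts',rect(P,(470,640,-90,160),140,330)[0],rect(P,(470,640,-90,160),99,106)[1])
    cv2.imwrite(f'pics/{n}1.png',c['image'][130:330,200:500])
E
python3 lid.py
```

```text
t 3.98 p [611.5 -17.2 330. ] j [-0.09  0.39  1.14 -0.    1.61  1.24] F [1.  0.3 0.1] M [-0.03 -0.01 -0.  ] g 0.2
t 4.49 p [611.8 -16.8 258.9] j [-0.09  0.41  1.27 -0.    1.46  1.24] F [-0.9  0.3  1. ] M [-0.01 -0.   -0.03] g -0.4
t 4.92 p [584.4 -23.6 247.5] j [-0.1   0.36  1.37  0.    1.41  1.22] F [-0.5  0.3  0.3] M [-0.05  0.01 -0.04] g -0.0
t 5.3 p [564.1 -28.5 233.2] j [-0.12  0.32  1.45  0.    1.37  1.21] F [-0.6 -0.3 -0.2] M [0.01 0.01 0.01] g 0.2
t 5.67 p [546.2 -33.1 216.4] j [-0.13  0.29  1.53  0.    1.32  1.2 ] F [ 0.3 -0.5  0.8] M [-0.03 -0.03  0.05] g 0.1
stop 0.5199999999999999
True
t 6.38 p [538.8 -35.1 210.3] j [-0.13  0.28  1.56 -0.    1.3   1.19] F [-7.   0.6  8.6] M [0.06 1.02 0.05] g -0.1
t 9.89 p [ 440.1 -249.9  300. ] j [-0.59  0.15  1.51  0.    1.48 -1.4 ] F [-0.4  1.4 -0.4] M [ 0.03  0.   -0.02] g 85.1
top lid z>105 pts 2275 [624.2, 90.3, 142.4, 5.7, -76.6, 102.7]
side lid z>105 pts 696 [616.5, 54.7, 195.3, 5.8, -75.7, 103.1]
```

Run:
```python
from h import *
P=cloud(dict(np.load('top1.npz'))); C=P-HINGE; x=C@CX; y=C@CY; z=C[...,2]
for y0 in(-100,-75,75,95):
    m=(abs(y-y0)<4)&(x<5)&(x>-175)&(z>8); o=np.argsort(x[m]); print(y0,np.c_[x[m],z[m]][o][::6].round(0).tolist())
a,b=cv2.imread('pics/top1.png'),cv2.imread('pics/side1.png'); cv2.imwrite('pics/c2.png',cv2.resize(np.vstack([a,b]),None,fx=1.5,fy=1.5))
```

```text
-100 [[-105.0, 129.0], [-102.0, 135.0], [-100.0, 141.0], [-95.0, 137.0], [-89.0, 128.0], [-84.0, 123.0], [-79.0, 118.0], [-73.0, 111.0], [-67.0, 102.0], [-60.0, 95.0], [-54.0, 85.0], [-47.0, 77.0], [-42.0, 71.0], [-35.0, 62.0], [-27.0, 50.0], [-17.0, 39.0], [-10.0, 31.0], [-2.0, 22.0]]
-75 [[-105.0, 131.0], [-102.0, 137.0], [-99.0, 140.0], [-95.0, 136.0], [-88.0, 128.0], [-82.0, 120.0], [-76.0, 113.0], [-69.0, 98.0], [-62.0, 89.0], [-56.0, 82.0], [-52.0, 79.0], [-44.0, 68.0], [-38.0, 62.0], [-30.0, 53.0], [-24.0, 46.0], [-17.0, 34.0], [-10.0, 26.0], [-4.0, 24.0], [3.0, 15.0]]
75 [[-105.0, 132.0], [-102.0, 136.0], [-99.0, 134.0], [-95.0, 137.0], [-91.0, 132.0], [-85.0, 125.0], [-79.0, 117.0], [-71.0, 102.0], [-65.0, 95.0], [-59.0, 86.0], [-52.0, 79.0], [-46.0, 72.0], [-39.0, 63.0], [-32.0, 53.0], [-26.0, 47.0], [-17.0, 34.0], [-9.0, 24.0], [-4.0, 22.0], [4.0, 15.0]]
95 [[-105.0, 132.0], [-102.0, 137.0], [-98.0, 139.0], [-93.0, 136.0], [-89.0, 128.0], [-85.0, 126.0], [-78.0, 115.0], [-73.0, 110.0], [-67.0, 103.0], [-60.0, 94.0], [-53.0, 86.0], [-46.0, 75.0], [-41.0, 72.0], [-33.0, 61.0], [-26.0, 51.0], [-18.0, 42.0], [-10.0, 31.0], [-2.0, 21.0]]
```

View pics/c2.png

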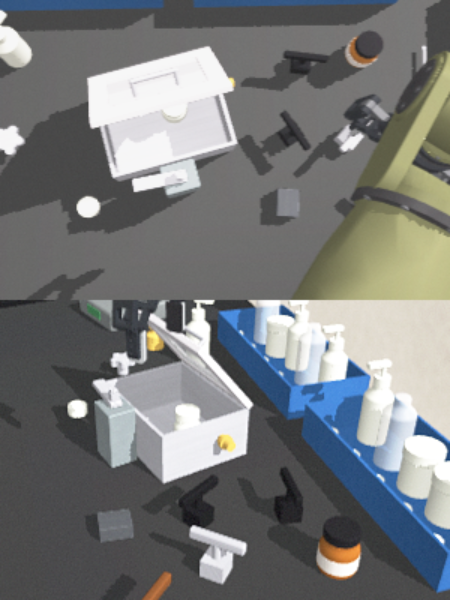

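The lid is still open at about 0.9 rad (top crop, lid edge around (160,105)), so the first push slid off the edge. I'll repeat it in small steps further in on the side frame, measuring the lid angle after each step.

```bash
cat > lid2.py <<'E'
from h import *
exec(open('lid.py').read().split("q=down(-75.8)")[0])
def lidang():
    P=cloud(cam('top')); C=P-HINGE; x=C@CX; y=C@CY; z=C[...,2]
    m=(y>86)&(y<106)&(x<-5)&(x>-175)&(z>9)
    if m.sum()<20: return None
    # face line: z cos - ... fit angle
    k=np.polyfit(x[m],z[m],1) if np.ptp(x[m])>40 else [0,0]
    r=np.median(np.arctan2(z[m],-x[m])-np.arcsin(np.clip(12/np.hypot(x[m],z[m]),-1,1)))
    return round(float(r),3),round(float(-np.arctan(k[0])),3)
E
cat > run2.py <<'E'
from lid2 import *
q=down(-75.8); T=lambda th:tip(th,r=140,yo=-92)
print(lidang(), bot.tip_reach)
bot.move_gripper(0)
p=T(1.05); p[2]=330; bot.move_to(p.tolist(),q); bot.servo_line(T(1.05).tolist(),speed=200); st()
for th in (.9,.8,.7,.6):
    f=bot.servo_line(T(th).tolist(),speed=90,until_force=25); st(); print(th,f,lidang())
    if f: break
c=cam('side'); cv2.imwrite('pics/s2.png',cv2.resize(c['image'][90:270,200:400],None,fx=3,fy=3))
E
python3 run2.py
```

```text
(0.89, 0.867) 19.0
t 13.64 p [603.  -39.5 237.8] j [-0.13  0.41  1.33 -0.    1.41  1.2 ] F [-0.4 -0.2  0.4] M [ 0.01 -0.02  0.04] g -0.3
t 14.03 p [585.2 -43.9 227.5] j [-0.14  0.37  1.4   0.    1.37  1.19] F [ 0.3  1.2 -0.4] M [-0.06 -0.02  0.04] g 0.0
0.9 False (0.89, 0.868)
t 14.38 p [574.1 -46.6 218.2] j [-0.14  0.36  1.44  0.    1.34  1.18] F [ 0.4  0.7 -0.2] M [-0.   -0.02  0.06] g -0.4
0.8 False (0.89, 0.866)
t 14.74 p [563.9 -49.1 208.6] j [-0.15  0.34  1.48  0.    1.32  1.17] F [ 0.1  0.8 -0.8] M [ 0.05 -0.03  0.03] g -0.3
0.7 False (0.861, 0.84)
t 15.1 p [554.7 -51.4 198.1] j [-0.16  0.33  1.52  0.    1.29  1.16] F [-0.2  0.4  0.2] M [-0.03 -0.05  0.03] g -0.2
0.6 False (0.777, 0.76)
```

View pics/s2.png

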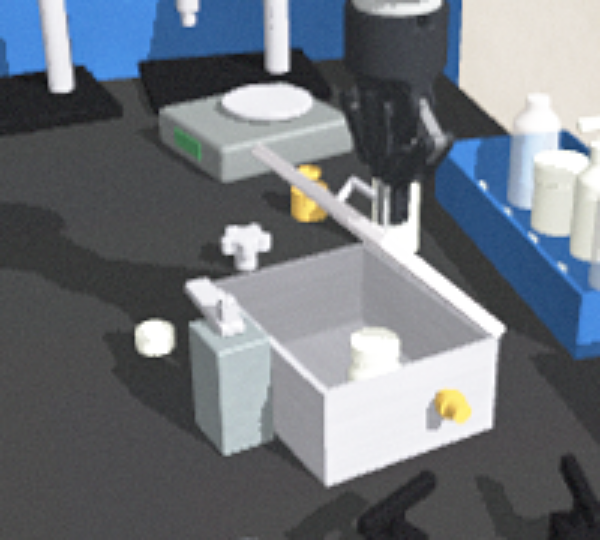

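The tip (crop ~(395,230)) is on the lid's outer face and the lid is following, at 0.78 rad. I'll keep going.

```bash
cat > run3.py <<'E'
from lid2 import *
T=lambda th:tip(th,r=142,yo=-92,w=0)
for th in (.68,.56,.44,.32,.2,.08):
    f=bot.servo_line(T(th).tolist(),speed=90,until_force=30); l=lidang(); print(th,f,l, np.round(bot.read_state()['ft_force'],1))
    if f: break
else:
    e=T(0)-[0,0,10]; print(bot.servo_line(e.tolist(),speed=40,until_force=22)); st(); print(lidang())
E
python3 run3.py
```

```text
0.68 False (0.777, 0.76) [ 1.1 -0.5 -0.6]
0.56 False (0.702, 0.688) [ 0.4 -0.3  0.6]
0.44 False (0.591, 0.583) [-0.   0.5  0.7]
0.32 False (0.489, 0.484) [0.2 0.1 0.8]
0.2 False (0.385, 0.386) [ 0.2 -0.7  0. ]
0.08 False (0.277, 0.279) [1.3 0.1 0.3]
False
t 18.17 p [511.7 -62.3 111. ] j [-0.19  0.34  1.73  0.    1.07  1.13] F [-0.3 -0.1 -0. ] M [-0.01 -0.05 -0.02] g -0.0
(0.147, 0.153)
```

Run:
```python
from h import *
a=cam('side');b=cam('top'); np.savez('side3.npz',**a); np.savez('top3.npz',**b)
cv2.imwrite('pics/c3.png',np.hstack([cv2.resize(a['image'][110:270,230:390],None,fx=2.5,fy=2.5),cv2.resize(b['image'][140:300,240:400],None,fx=2.5,fy=2.5)]))
```

```text
(no output)
```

View pics/c3.png

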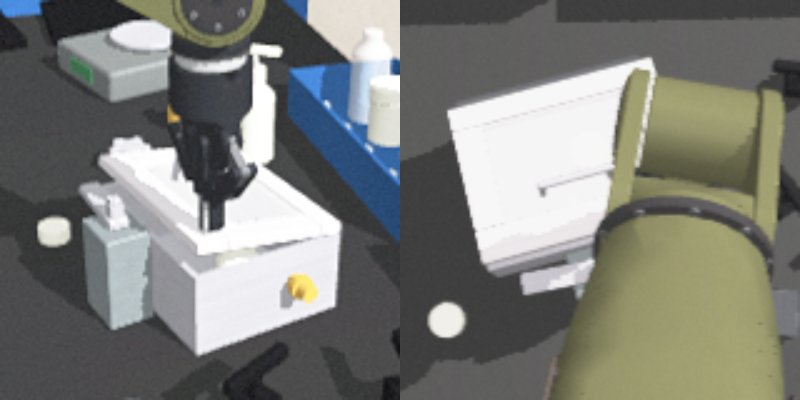

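```bash
cat > run4.py <<'E'
from lid2 import *
c=dict(np.load('side3.npz')); s=bot.read_state()['ee_pos']
print('tcp px side',(np.array(proj(c,s))-[230,110])*2.5, 'tip',(np.array(proj(c,np.array(s)-[0,0,19]))-[230,110])*2.5)
bot.servo_line([s[0],s[1],175],speed=200)
T=lambda z:(HINGE-158*CX-60*CY+[0,0,z-90+19]).tolist()
bot.servo_line(T(156),speed=200); print(lidang())
print(bot.servo_line(T(95),speed=60,until_force=12)); st(); print(lidang())
E
python3 run4.py
```

```text
tcp px side [210.79714381 243.68329985] tip [210.83926029 260.35996448]
(0.148, 0.152)
False
t 20.33 p [488.6 -35.3 114.4] j [-0.15  0.28  1.8   0.    1.06  1.18] F [-0.5  0.5 -0.6] M [-0.03  0.01  0.  ] g -0.0
(0.148, 0.15)
```

Run:
```python
from h import *
a=cam('side'); s=bot.read_state()['ee_pos']; o=np.array([250,130])
im=cv2.resize(a['image'][130:250,250:390],None,fx=5,fy=5,interpolation=cv2.INTER_CUBIC)
for d,col in((0,(0,0,255)),(-19,(0,255,0))):
    p=(np.array(proj(a,np.array(s)+[0,0,d]))-o)*5; cv2.circle(im,tuple(int(v) for v in p),4,col,-1)
cv2.imwrite('pics/c4.png',im)
P=cloud(a); u,v=[int(x) for x in proj(a,s)]
for k in range(-30,8,3): print(v+k,P[v+k,u].round(0))
```

```text
172 [484. -58. 208.]
175 [486. -51. 197.]
178 [490. -33. 180.]
181 [482. -65. 189.]
184 [481. -66. 182.]
187 [486. -47. 163.]
190 [485. -52. 158.]
193 [485. -51. 150.]
196 [485. -50. 141.]
199 [487. -40. 127.]
202 [484. -54. 126.]
205 [483. -55. 119.]
208 [525. 113.   6.]
```

View pics/c4.png

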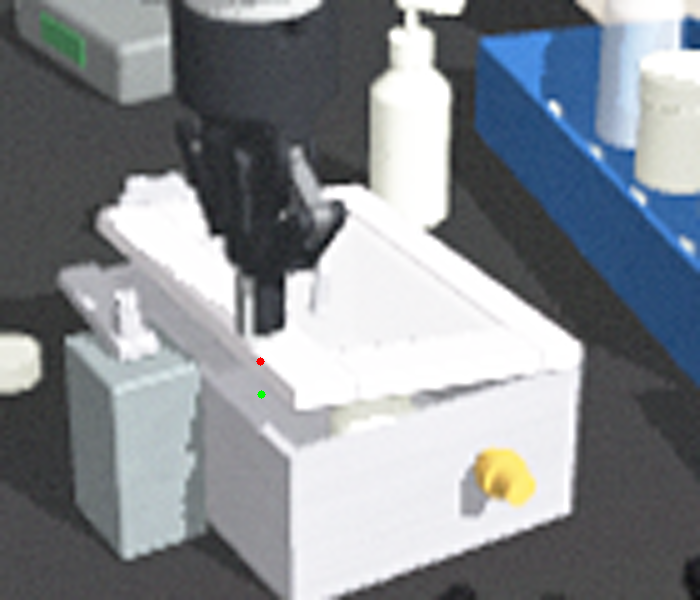

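The visible fingertip ends right at the lid face, z≈127, although TCP reads 114. With the gripper shut, the tips therefore really stand about 12 mm behind the TCP, not 19 mm ahead. That also explains the slip in the first push. I'll finish the closing by force, then measure the fingertips with the gripper open.

```bash
cat > run5.py <<'E'
from lid2 import *
T=lambda z:(HINGE-158*CX-60*CY+[0,0,z-90]).tolist()
print(bot.servo_line(T(78),speed=50,until_force=22)); bot.dwell(.25); st(); print(lidang())
bot.servo_line(T(200),speed=250); st()
P0=None
bot.move_to([440,-250,260],down(46.3))
for g in (0,20,85):
    if g: bot.move_gripper(g)
    a=cam('side'); P=cloud(a); s=bot.read_state(); e=np.array(s['ee_pos'])
    m=(np.linalg.norm(P[...,:2]-e[:2],axis=-1)<62)&(P[...,2]>120); z=P[m][:,2]
    print(g,s['grip_width'],e.round(1),'lowest',np.percentile(z,[0,1,3,6]).round(1), m.sum())
    if g!=20: cv2.imwrite(f'pics/g{g}.png',a['image'][60:330,150:450])
b=cam('top'); np.savez('top5.npz',**b); np.savez('side5.npz',**a); st()
cv2.imwrite('pics/c5.png',np.vstack([np.hstack([cv2.imread('pics/g0.png'),cv2.imread('pics/g85.png')]),cv2.resize(b['image'][140:280,240:460],(600,382))])[:600])
P=cloud(b); C=P-HINGE; x=C@CX; y=C@CY; z=C[...,2]
for y0 in(-90,90):
  for x0 in(-160,-20): m=(abs(y-y0)<8)&(abs(x-x0)<8); print(y0,x0,np.median(z[m])+90)
E
python3 run5.py
```

```text
True
t 21.25 p [488.2 -35.3  86.1] j [-0.15  0.32  1.82 -0.    1.    1.18] F [-5.2  1.4 14.7] M [0.08 1.03 0.03] g 0.0
(-0.006, 0.001)
t 21.91 p [488.2 -35.2 199.1] j [-0.15  0.18  1.71 -0.    1.25  1.18] F [ 0.2  0.1 -0.9] M [0.   0.01 0.  ] g -0.2
0 -0.1534119036390841 [ 440.1 -249.8  259.8] lowest [273.9 288.  306.8 329.6] 6725
20 19.850101703808992 [ 440. -250.  260.] lowest [274.2 284.7 298.4 322. ] 6943
85 84.95636696812127 [ 440. -250.  260.] lowest [287.4 295.6 306.2 321.1] 6596
t 25.28 p [ 440. -250.  260.] j [-0.59  0.17  1.58 -0.    1.39 -1.4 ] F [-0.5  0.4  0.5] M [-0.01 -0.01 -0.02] g 85.0
-90 -160 101.57315371705852
-90 -20 100.82171132111557
90 -160 101.3080381695778
90 -20 101.68348704737059
```

View pics/c5.png

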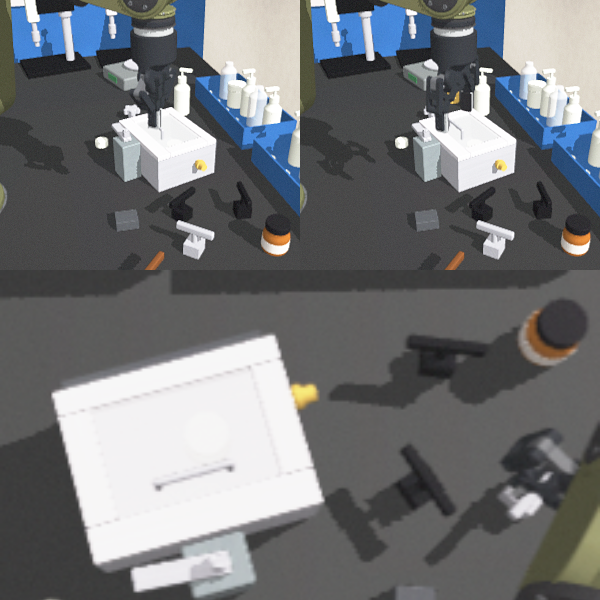

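The lid is flat at z≈101.5, angle ≈0. The tips measure about 32 mm further back than nominal at every opening (274 mm closed, 287 mm open, TCP 260), so I'll command the TCP 32 mm lower for the grasp. In the picture the open gripper is beside the steel handle, and nothing else has been disturbed.

```bash
cat >> h.py <<'E'
OFF=32.5
E
cat > run6.py <<'E'
from h import *
h=np.array([504.5,-300.5]); A=46.3
bot.move_to([*h,110],down(A)); 
print(bot.servo_line([*h,60-OFF],speed=120,until_force=15)); st()
bot.move_gripper(0,60); st()
bot.servo_line([*h,190],speed=200); st()
SX=[432.1,12.7]
bot.move_to([*SX,190],down(9.7)); st()
for n in('top','side'):
    c=cam(n); np.savez(n+'6.npz',**c); P=cloud(c)
    B=(380,480,-50,80)
    for nm,lo,hi in(('spindle',128,140),('bar',111,118),('hub/x',152,300)): 
        k,r,q=rect(P,B,lo,hi); print(n,nm,k,r,q.min(0).round(0))
    cv2.imwrite(f'pics/{n}6.png',cv2.resize(c['image'][150:270,240:370],(400,369)))
cv2.imwrite('pics/c6.png',np.hstack([cv2.imread('pics/top6.png'),cv2.imread('pics/side6.png')]))
E
python3 run6.py
```

```text
False
t 26.83 p [ 504.9 -300.8   28.5] j [-0.6   0.59  1.57  0.    0.98 -1.41] F [ 0.  -0.4 -0.4] M [-0.05 -0.03 -0.04] g 85.3
t 27.5 p [ 504.7 -300.5   27.7] j [-0.6   0.6   1.57  0.    0.98 -1.41] F [0.1 0.9 2.6] M [ 0.11 -0.01  0.07] g 10.8
t 28.47 p [ 504.  -300.2  188.6] j [-0.6   0.4   1.44 -0.    1.3  -1.41] F [ 0.3  0.3 -2.2] M [0.05 0.   0.03] g 10.8
t 29.69 p [432.4  12.2 189.8] j [-0.06  0.06  1.87 -0.    1.22 -0.23] F [-0.7  0.1 -1.8] M [-0.02 -0.05 -0.03] g 11.0h.py:21: RuntimeWarning: Mean of empty slice.
  return len(q),[round(float(x),1) for x in(cx,cy,w,h,a,q[:,2].mean())],q
  ret = ret.dtype.type(ret / rcount)
Traceback (most recent call last):
  File "run6.py", line 13, in <module>
    k,r,q=rect(P,B,lo,hi); print(n,nm,k,r,q.min(0).round(0))
                                          ~~~~~^^^
ValueError: zero-size array to reduction operation minimum which has no identity
```

Run:
```python
from h import *
c=cam('side'); np.savez('side6.npz',**c); P=cloud(c); B=(380,480,-60,80)
for nm,lo,hi in(('spindle',128,140),('barclamp',111,118),('lowhub',150,190),('xbar',205,235)):
    k,r,q=rect(P,B,lo,hi); print(nm,k,r if k else '',q.min(0).round(0) if k else '')
cv2.imwrite('pics/c6.png',cv2.resize(c['image'][110:240,230:350],(720,780))[:600])
for z in(163,135): print(z,(np.array(proj(c,[432.1,12.7,z]))-[230,110])*6)
```

```text
spindle 23 [431.5, 13.1, 14.2, 12.4, -58.6, 131.7] [425.   4. 129.]
barclamp 108 [426.6, 39.6, 82.9, 22.0, -80.1, 114.0] [409.  -2. 111.]
lowhub 236 [431.2, 9.6, 38.6, 36.1, -79.7, 178.4] [412. -12. 161.]
xbar 200 [436.4, -2.2, 52.0, 35.7, -59.5, 223.5] [412. -32. 207.]
163 [267.01636006 413.78256507]
135 [270.41889093 473.93432286]
```

View pics/c6.png

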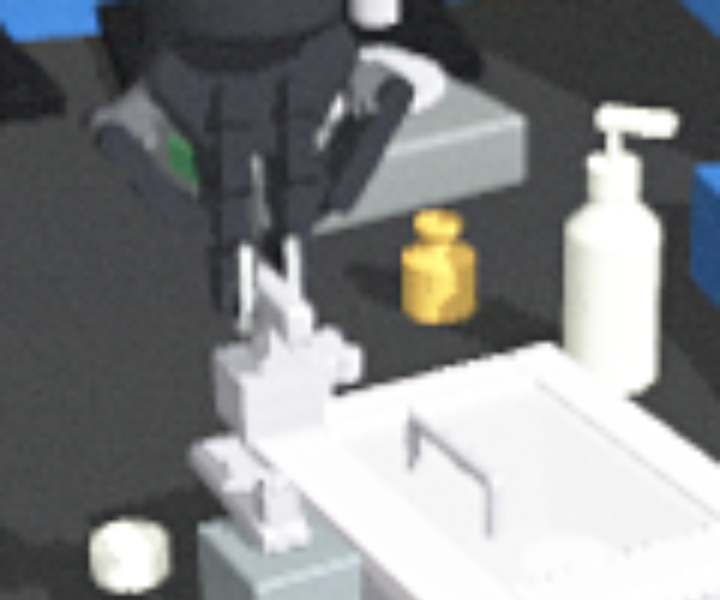

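The side view shows the hub (crop ~(272,400)) upright, square to the clamp and right over the spindle (~(278,490)). I'll lower it with force sensing and search sideways if it catches. The handle seats at TCP z≈142.7.

```bash
cat > run7.py <<'E'
from h import *
S=np.array([432.1,12.7]); ux=np.array([np.cos(np.radians(9.7)),np.sin(np.radians(9.7))]); uy=np.array([-ux[1],ux[0]])
bot.servo_line([*S,168],speed=120)
for dx,dy in((0,0),(1.5,0),(-1.5,0),(0,1.5),(0,-1.5),(1.5,1.5),(-1.5,-1.5),(1.5,-1.5),(-1.5,1.5)):
    p=S+dx*ux+dy*uy
    hit=bot.servo_line([*p,142.2],speed=40,until_force=10); s=bot.read_state(); z=s['ee_pos'][2]; print(dx,dy,hit,np.round(s['ee_pos'],1),np.round(s['ft_force'],1),np.round(s['moment'],2),round(s['clock'],1))
    if z<147: break
    bot.servo_line([*p,165],speed=80)
    if s['clock']>42: break
E
python3 run7.py
```

```text
0 0 True [432.3  13.1 142.6] [0.1 1.6 6. ] [0.35 0.08 0.01] 30.8
```

```bash
cat > run8.py <<'E'
from h import *
q=np.array(bot.read_state()['joint_positions'],float); q0=q[5]
for d in (.15,.4,.7,1.0,1.2,1.34):
    q[5]=q0+d; bot.move_joints(q.tolist()); s=bot.read_state(); print(d,np.round(s['ee_pos'],1),np.round(s['ft_force'],1),np.round(s['moment'],2),round(s['clock'],1))
    if np.linalg.norm(s['ft_force'])>50: break
c=cam('side'); np.savez('side8.npz',**c); P=cloud(c)
print(rect(P,(380,560,-60,110),111,117)[:2]); st()
cv2.imwrite('pics/c8.png',cv2.resize(c['image'][110:240,230:350],(720,780))[120:720])
E
python3 run8.py
```

```text
0.15 [432.8  13.5 142.7] [1.  5.2 2.2] [ 1.07 -0.33 -0.02] 31.0
0.4 [433.   13.6 142.7] [4.7 6.9 0.5] [ 1.35 -0.85 -0.01] 31.4
0.7 [433.2  13.6 142.8] [ 6.   7.  -0.3] [ 1.3  -1.08 -0.01] 31.8
1.0 [433.3  13.5 142.8] [ 5.7  5.4 -1.6] [ 1.09 -1.37  0.03] 32.2
1.2 [433.4  13.4 142.8] [ 6.6  4.9 -2.5] [ 1.01 -1.48 -0.02] 32.5
1.34 [433.5  13.4 142.8] [ 7.2  3.9 -2.4] [ 0.87 -1.58  0.03] 32.7
(112, [465.2, 19.6, 106.7, 74.5, 12.2, 114.1])
t 32.77 p [433.5  13.4 142.8] j [-0.05  0.12  1.92  0.    1.1   1.12] F [ 8.2  3.6 -2.6] M [ 0.89 -1.58  0.07] g 11.0
```

View pics/c8.png

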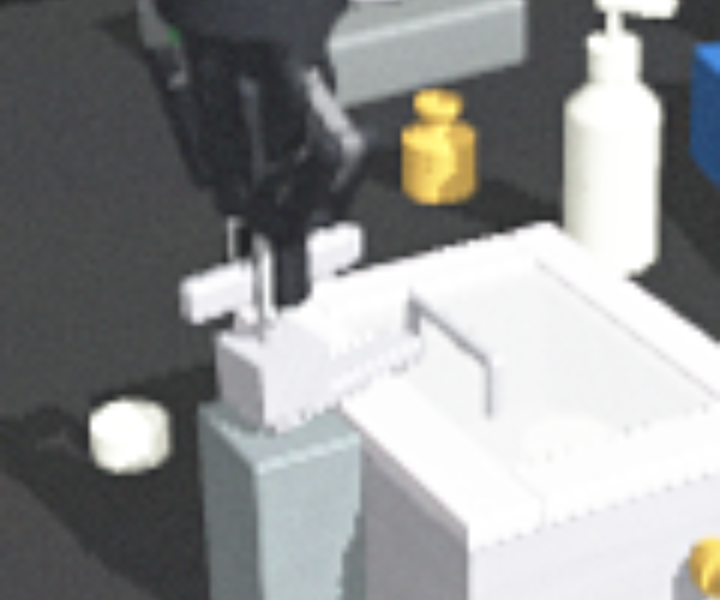

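The bar now points in across the lid under the bow, and the hub sits on it. Next I'll turn a little further to take up the bore's play, release, withdraw and measure.

```bash
cat > run9.py <<'E'
from h import *
q=np.array(bot.read_state()['joint_positions'],float); q[5]+=.12; bot.move_joints(q.tolist()); st()
bot.move_gripper(45); s=bot.read_state()['ee_pos']; bot.servo_line([s[0],s[1],300],speed=150)
bot.move_to([430,-250,300],down(-20)); st()
ims=[]
for n in('top','side'):
    c=cam(n); P=cloud(c)
    B=(380,560,-60,110)
    for nm,b,lo,hi in(('xbar',B,176,186),('hubtop',(400,470,-25,50),139,147),('clampbar',(448,540,-20,70),110,118),('lidface',(470,620,-80,150),99,106)): print(n,nm,rect(P,b,lo,hi)[:2])
    ims.append(cv2.resize(c['image'][150:270,250:400],(400,320)))
cv2.imwrite('pics/c9.png',np.hstack(ims))
E
python3 run9.py
```

```text
t 33.02 p [433.9  13.4 142.8] j [-0.05  0.12  1.92  0.    1.1   1.23] F [ 4.5  2.5 -3.2] M [ 0.56 -0.97  0.02] g 11.0
t 35.98 p [ 430.1 -249.6  299.8] j [-0.6   0.13  1.53  0.    1.48 -0.25] F [ 0.6 -0.4 -0.3] M [-0.01  0.01 -0.02] g 45.0
top xbar (170, [432.8, 14.0, 78.8, 11.1, 17.4, 179.9])
top hubtop (122, [432.6, 14.0, 33.2, 32.9, 17.6, 142.6])
top clampbar (155, [481.8, 39.0, 66.0, 23.8, 29.7, 114.1])
top lidface (2619, [545.4, 35.1, 227.7, 149.7, -89.4, 101.1])
side xbar (103, [431.1, 11.7, 77.6, 16.0, 19.0, 178.8])
side hubtop (94, [431.3, 12.7, 37.7, 34.8, -70.2, 142.0])
side clampbar (112, [491.3, 32.6, 77.4, 70.7, -6.2, 113.9])
side lidface (1181, [544.8, 35.1, 229.4, 149.9, -89.7, 100.9])
```

View pics/c9.png

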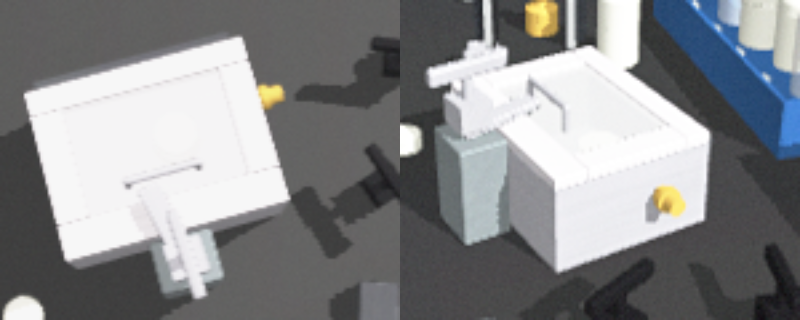

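The handle is seated: hub top at 142.6 mm (143 expected), upright and on the axis. Allowing for play in the bore, the bar is at about 26–27°, so the clamp is at about 1.35 rad. The lid is flat, so I'm handing the job in.

```bash
python3 -c "
from h import *
bot.finish_job(); st()"
```

```text
the job is handed in; nothing more can be done
the job is handed in; nothing more can be done
```

The job is handed in at about 36 s of the 67 s allowed. The lid is shut, the T-handle is fully down on the spindle, and the clamp is turned across the lid. The robot gave no verdict.

**Last checks:**
- **Lid:** closed at about 0 rad, with its outer face flat at 101–102 mm.
- **Handle:** hub top measured at 142–142.6 mm (143 expected when fully down). It is upright and within about 2 mm of the clamp axis in both views.
- **Clamp:** about 1.35 rad, against the 1.2 needed and the stop at 1.5. The bar lags the handle by 8–9° because of play in the bore. The direct bar fits are noisy: the top-view rectangle alone gives 1.30 rad, and the side-view fit was unusable.
- **Gripper:** withdrawn to 300 mm height, clear of everything.
- **Bystanders:** none looked disturbed in the pictures, but I did not measure their positions.

**Problems along the way:**
- **Failed first push:** the first push on the lid slipped off its free edge and stopped at a 30 N force limit. The lid had only gone from 0.95 to 0.89 rad; the later pushes shut it.
- **Fingertip position:** the images put the fingertips about 32 mm further back than the stated 19 mm reach. I corrected for that. The grasp then held, and the handle seated on the first try at the height that correction predicted.

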